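# Shut the bench kiln and hold its vent rod at the mark

### The arm

A 6-joint arm with a two-finger parallel gripper is mounted at the origin on the work surface. World frame = base frame: x ahead of the robot, y to its left, z up, the work surface at z = 0. Lengths are in m, angles in rad, forces in N, time in s.
With the tool pointing down it reaches from about 0.35 to 0.975 m from the base axis. Payload 4.9 kg.
Tool frame: the origin (TCP) lies midway between the tips of the shut fingers; the grasp point (between the pads) lies 19 mm behind it; z points along the fingers, y is the line along which they close (so a half turn about z gives the same grasp; the last joint's range is limited). The gripper opens to 85 mm and grips with 20 to 120 N. Pads are 22 mm wide; open, the fingers measure 114 mm over their backs; the gripper's body (76 mm by 85 mm) begins 54 mm behind the grasp point. The pads swing forward as they close: fully open they stand 13 mm farther back than shut.
Start: joints at [-1.244, 0.053, 1.613, -0, 1.476, -0.119], TCP at [0.269, -0.564, 0.21] pointing down, gripper open.
Joint ranges: [-3.01, 3.01], [-1.01, 2.22], [0.06, 2.58], [-1.02, 4.17], [0.09, 2.62], [-3.14, 3.14]. Speed limits (rad/s): [2.57, 2.57, 3.14, 3.14, 3.14, 3.14].

### API

Orientations are given as a unit quaternion [w, x, y, z].
In Python, from plant import state, grab_frame, camera_info, job_done, spot_in, masks_of, pinpoint gives the robot as it stands.
- The arm moves only by the shell command python3 -m handwheel 'ROWS' [OPENING]. ROWS is JSON, a list that holds one entry, the list of rows, each a list of 6 numbers: the shift along the world's x, y, z in m, then the turn, a rotation vector about the world's x, y, z in degrees. In form: [[[tx, ty, tz, ax, ay, az], ...]]. A call has 1 to 20 rows; each row shifts and turns the commanded pose from where the row before left it; what a row does not reach is not made up. A row lasts 1/12 s, in which the tool goes at most 41.7 mm and 7.16 degrees, less where a joint would pass 70% of its speed; a pose out of reach is approached as far as the arm can. A call is refused whole if a number of a shift passes 0.0417 or a number of a turn 7.16, either way. A call with a gripper value outside its range is refused whole. OPENING is the opening, from 0 (shut) to 1 (fully open), set as the call begins (- or left out, the last holds). The fingers move at their own pace and stop on an object; the grip force is fixed at half the most. Time passes only in rows, so rows that do not move let the fingers close. It gives the time, the measured TCP pose, the force, the opening and the grip force at its end, in the units of the state.
- state(): the state, without advancing time (a new reading comes with each control period).
- grab_frame(name): name is "scene" or "top" or "wrist"; returns (picture, depth): 480x640x3 uint8, blue, green, red; 480x640 float32, m along the optical axis (not along the pixel's ray), 0 where there is no reading.
- camera_info(name): a dict with "fx", "fy", "cx", "cy" (pixels), "T" (4x4, takes a point from camera to world coordinates). Camera axes: x right, y up, looking along -z (the intrinsics and any distortion apply to the point x, -y, -z); pixel columns grow to the right and rows downward; lengths in m; the calibration is good to about 2 mm. A picture is of the moment at which its call begins: read the wrist's pose just before it. camera_info takes no time and is no camera call; for the wrist camera it gives the pose at the moment of the call.
- job_done(): hands the job in; it is judged then, once.
Trained networks look in the newest picture that a camera, given by its name, has taken for a name from the list of things; names that differ only in an ending like _2 or _b are one class to them, and where a whole thing is asked for, a point or a joint stands for the part that bears it (a point fixed in the world has none). Each returns a list of dicts, best first, with "conf" (0 to 1); they miss things now and then, are a little off and sometimes report something else, mostly with a low value. They report only what shows in the picture. A call takes as long as a camera call.
- spot_in(camera, thing): "box" ([left, top, width, height] in pixels, round what is visible of it).
- masks_of(camera, thing): "region" (480x640 bool, what is visible of it) and "box" ([left, top, width, height] in pixels, round what is visible of it).
- pinpoint(camera, thing): "position" ([column, row] in pixels: a listed point, or the origin of a listed thing).
The state is a dict: "time": time; "joint_pos": joint angles; "joint_vel": joint speeds; "joint_efforts": joint torques, N m; "tool_pos": TCP position; "tool_rot": TCP orientation; "contact_force": force on the tool from outside, world axes, zero at the start; "ft_torque": the same for the moment, N m; "gripper_width": opening from 0.0 (shut) to 1.0 (fully open); "grasp_force": force on a finger pad.
Only numpy, scipy, OpenCV 4.12 (cv2) and the standard library are available. Lean on these libraries where they do the work, as an engineer would, in place of code of your own. Each camera call takes 0.05 s, during which the arm holds its last target. There are 200 camera calls.

### The job

Get the bench kiln ready for its air purge: first push the kiln's door fully shut until it snaps home in its catch, then take the knob of the sprung vent rod and pull the rod straight out until the disc on it stands directly over the cross bar on the scale plate below. Finish while still holding the rod there against its spring (do not let go), with the door still shut and the other pottery things left where they are.

Things in the scene. Friction and masses are not known exactly. Their poses are not given: they have to be found in the camera images.
- kiln: Small steel bench kiln, 300 mm wide, 240 mm deep, 240 mm tall, fixed; origin on the table at the middle of its front face, x points from the front into the kiln (away from the robot), y to its left, z up. It may stand left or right of the vent unit.
- kiln_door (a joint): Door angle, rad: 0 is fully shut, grows as it opens towards the robot; starts 0.4 to 0.8 open. Upright hinge at the kiln's left (+y); free edge 240 mm from it. From about 0.06 down to 0.02 a sprung roller catch resists, by about 8 N at the door's middle; past that it snaps in and holds the door at 0. Elsewhere the door swings freely.
- door_hinge (a point): Point on the door's hinge line, at the height of the door's top edge (235 mm above the table). Turns with the door: its y axis points from the free edge to the hinge, its x axis square to the door into the kiln (when the door is shut, the kiln's axes). The door's outer face is at x = -30 mm in this frame.
- door_panel (a point): Point on the outer face of the door, 130 mm from the hinge line along the door and 40 mm below its top edge, clear of the upright handle (a bar 35 mm off the face, 205 mm from the hinge, from 30 to 120 mm below the door's top edge). Moves and turns with the door, x axis into the door. The door is 30 mm thick, 200 mm high, its foot 35 mm above the table; the kiln is 5 mm taller.
- vent: Fixed grey vent unit, 140 x 170 x 170 mm; origin on the table at the middle of its front face, x points from the front into the unit (away from the robot), y to its left. A tube sticks 35 mm out of its front, 120 mm above the table, and the rod telescopes out of it along the unit's -x. Below the rod an aluminium scale plate 70 mm wide runs 165 mm forward, its top 65 mm above the table.
- rod: Telescoping steel rod, 12 mm thick, level, 120 mm above the table. Origin at the centre of the black round knob at its outer end: knob 28 mm in diameter, 30 mm long along the rod, with a 36 mm flange on its outer end (covering 15 to 21 mm outward of the centre). Axes as the vent unit's: it pulls out along -x. At rest the knob's centre is 100 mm in front of the unit.
- rod_disc (a point): Centre of the thin steel disc (40 mm across, 5 mm thick) on the rod, 50 mm behind the knob's centre, moving with the rod. Axes as the vent unit's. The inner spring draws the rod back: about 4 N at rest, 1.2 N more for every 10 mm pulled, so 8 to 13 N at the bar; its hard stop is at 100 mm of pull, beyond any bar position.
- bar_top (a point): The length mark: centre of the top of the steel cross bar (10 mm thick along the rod, 84 mm wide, top 79 mm above the table, 41 mm below the rod's axis) clamped across the scale plate 40 to 75 mm in front of the disc's rest position. Fixed. Axes as the vent unit's: the disc is over the bar when both have the same x in this frame.
- beaker: Bystander, leave alone: handleless unfired clay cup, 64 mm across, 85 mm tall; origin under its middle; standing between kiln and vent unit
- mug_left: Bystander, leave alone: unfired clay mug, 80 mm across, 100 mm tall, on the left; origin under its middle
- glaze_jar: Bystander, leave alone: closed white jar, 72 mm across, 100 mm tall, on the right; origin under its middle
- rib: Bystander, leave alone: flat wooden potter's rib, 55 x 100 x 7 mm, lying on the table near the front; origin under its middle
- brush: Bystander, leave alone: brush 180 mm long, lying on the table near the front
- bowl: Bystander, leave alone: terracotta bowl, 120 mm across, 55 mm tall, left; origin under its middle
- mug_right: Bystander, leave alone: unfired clay mug, 80 mm across, 100 mm tall, near right; origin under its middle

How it is judged:
On the way, in this order (a step that is already met when the one before it is completed fails the run):
1. the kiln door is shut and seated in its catch (value of joint kiln_door below 0.012 rad), for 0.2 s.
2. the rod is held by the fingers with its disc over the cross bar (x of rod_disc in the frame of bar_top between -0.006 and 0.006 m and linear speed of rod below 0.01 m/s and contact force between the fingers and rod above 3 N), for 0.3 s.
At the end, for the whole second after the job is handed in: The kiln door is seated in its catch (less than 0.012 rad open), and the fingers hold the rod (more than 3 N of contact) at rest with its disc within 6 mm of the cross bar's middle along the rod, throughout the last second (all of step 2 and value of joint kiln_door below 0.012 rad); the arm keeps its last pose, push and grip.
It fails at once if one of the other pottery things is pushed away by more than 40 mm (distance of any of beaker, mug_left, glaze_jar, rib, brush, bowl, mug_right from where it was at the start of the episode above 0.04 m).
It also fails if it takes over 48 s, if anything falls off the work surface, if the arm or the gripper's body presses on something with over 40 N, if the wrist force passes 120 N, or if a joint passes its speed limit or range.

## Working session

There is one attempt and no reset: what is moved stays moved. The work goes in short steps, Python scripts to look and compute and a shell command to move; the robot and the scene stay as the last step left them, time stands still between calls to the robot, and variables do not carry over. Pictures are saved under pics/ and viewed, at most 10 in all, crops included, and the job is handed in when it is done.

```bash
mkdir -p pics; cat > h.py <<'E'
import numpy as np, cv2
from plant import *
def world(cam,px,depth,info=None):
    i=info or camera_info(cam); d=float(depth)
    c,r=px
    p=np.array([(c-i["cx"])/i["fx"]*d,-(r-i["cy"])/i["fy"]*d,-d,1])
    return (np.array(i["T"])@p)[:3]
def dep(D,px,k=2):
    c,r=int(round(px[0])),int(round(px[1])); a=D[max(r-k,0):r+k+1,max(c-k,0):c+k+1]; a=a[a>0]
    return np.median(a) if a.size else 0
E
python3 - <<'E'
from h import *
print(state()); 
for n in("scene","top"):
    im,D=grab_frame(n); cv2.imwrite(f"pics/{n}0.png",im); i=camera_info(n); print(n,{k:(np.round(v,3).tolist()) for k,v in i.items() if k!='name'})
    for t in "kiln door_hinge door_panel vent rod rod_disc bar_top beaker mug_left glaze_jar rib brush bowl mug_right".split():
        o=pinpoint(n,t)
        for q in o[:1]:
            p=q["position"];d=dep(D,p); print(t,round(q["conf"],2),np.round(p,1),np.round(world(n,p,d,i),3) if d else None)
E
```

```text
{'time': 0.0, 'joint_pos': array([-1.24400161e+00,  5.33219642e-02,  1.61432127e+00, -8.06795558e-06,
        1.47595170e+00, -1.18985536e-01]), 'joint_vel': array([ 0.00075133, -0.00025518, -0.0001524 , -0.00050884,  0.00086254,
        0.0027907 ]), 'joint_efforts': array([ 7.69976687e-04, -3.93688095e+01, -3.70170450e+01, -1.45359104e-04,
        7.05546045e-03,  1.25467321e-05]), 'tool_pos': array([ 0.26926775, -0.56328469,  0.20836838]), 'tool_rot': array([-9.95325163e-04,  9.75262089e-01,  2.21049443e-01, -1.07829882e-04]), 'contact_force': array([ 0.57490564,  0.66090821, -0.20719241]), 'ft_torque': array([ 0.01982826, -0.0003317 , -0.00253967]), 'grasp_force': 0.0, 'gripper_width': 1.0005049172509601}
scene {'fx': 470.505, 'fy': 470.505, 'cx': 318.119, 'cy': 239.819, 'T': [[-0.989, -0.1, 0.108, 0.604], [0.147, -0.622, 0.769, 0.86], [-0.01, 0.776, 0.63, 0.881], [0.0, 0.0, 0.0, 1.0]]}
kiln 0.63 [264.  255.1] [ 0.614 -0.052  0.102]
door_hinge 0.8 [248.3 210.6] [ 0.64  -0.059  0.238]
door_panel 0.91 [297.5 198. ] [ 0.515 -0.145  0.203]
vent 0.77 [255.4 353.7] [0.652 0.215 0.055]

[... 524 characters left out ...]
, 1.313], [0.0, 0.0, 0.0, 1.0]]}
kiln 0.86 [394.1 200.2] [ 0.623 -0.186  0.002]
door_hinge 0.75 [361.3 173.6] [ 0.644 -0.078  0.24 ]
door_panel 0.62 [386.1 232.8] [ 0.522 -0.141  0.179]
vent 0.61 [257.8 184.3] [0.648 0.165 0.067]
rod 0.71 [249.8 218. ] [0.556 0.174 0.133]
rod_disc 0.84 [253.2 194.6] [0.613 0.169 0.124]
bar_top 0.41 [251.8 223.3] [0.543 0.169 0.132]
beaker 0.66 [317.7 250.1] [0.489 0.013 0.005]
mug_left 0.61 [136.5 266.8] [0.438 0.48  0.005]
glaze_jar 0.63 [516.8 238.9] [ 0.52  -0.479  0.079]
rib 0.64 [265.5 274.6] [0.423 0.147 0.008]
brush 0.97 [405.2 271.6] [ 0.436 -0.213  0.02 ]
bowl 0.32 [264.9 278.4] [0.413 0.148 0.007]
mug_right 0.92 [487.7 322.6] [ 0.308 -0.429  0.008]
```

View pics/scene0.png

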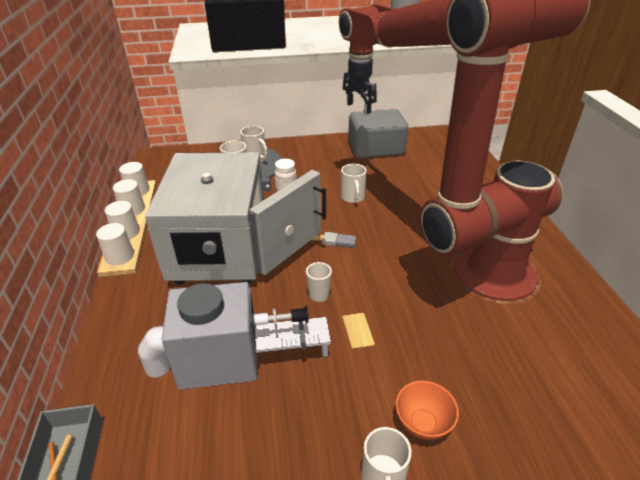

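View pics/top0.png

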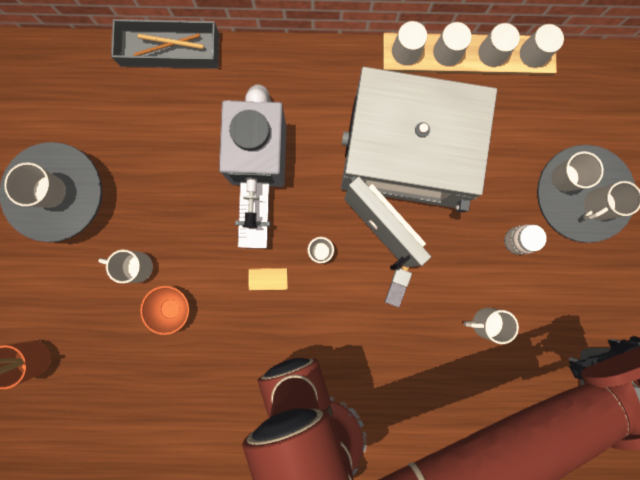

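The pictures show the kiln on the right, with its door hinged at top-view (358,185) and the free edge near (425,260). The vent is on the left with its knob at (250,218), and the beaker is between them at (320,250). Next I'll get the geometry from the depth data.

```bash
cat >> h.py <<'E'
def cloud(n):
    im,D=grab_frame(n); i=camera_info(n); r,c=np.mgrid[:480,:640]
    P=np.stack([(c-i["cx"])/i["fx"]*D,-(r-i["cy"])/i["fy"]*D,-D],-1)@np.array(i["T"])[:3,:3].T+np.array(i["T"])[:3,3]
    P[D<=0]=np.nan
    return im,P
def sel(P,x,y,z):
    m=np.ones(P.shape[:2],bool)
    for k,b in enumerate((x,y,z)): m&=(P[...,k]>b[0])&(P[...,k]<b[1])
    return P[m]
def rect(q): 
    c,s,a=cv2.minAreaRect((q[:,:2]*1000).astype(np.float32)); return len(q),np.round(c,1),np.round(s,1),round(a,1),np.round(cv2.boxPoints((c,s,a))).tolist()
E
python3 - <<'E'
from h import *
for n in("top","scene"):
    im,P=cloud(n); np.save(n+"P.npy",P)
    print(n,"vent",rect(sel(P,(.6,.9),(.05,.35),(.162,.178))))
    print("kiln",rect(sel(P,(.55,.95),(-.5,.0),(.233,.249))))
    for nm,z in (("rod",(.1,.15)),("bar",(.074,.084)),("plate",(.055,.073))):
        q=sel(P,(.42,.66),(.08,.26),z); 
        if len(q)>5: print(nm,rect(q),np.round(q.mean(0),4))
    o=masks_of(n,"kiln_door")
    if o:
        q=P[o[0]["region"]]; q=q[q[:,2]>.2]; q=q[q[:,2]<.245]; print("door",o[0]["conf"],rect(q))
    for t in("rod","rod_disc"):
        o=masks_of(n,t)
        if o: q=P[o[0]["region"]]; q=q[(q[:,2]>.08)]; print(t,o[0]["conf"],o[0]["box"],rect(q))
im=cv2.imread("pics/top0.png")[150:270,200:320]; a=cv2.resize(im,None,fx=4,fy=4,interpolation=2)
im=cv2.imread("pics/scene0.png")[280:370,230:350]; b=cv2.resize(im,(480,360),interpolation=2)
cv2.imwrite("pics/crop.png",cv2.copyMakeBorder(cv2.resize(np.hstack([a[:360],b])[:, :],(800,300)),0,0,0,0,0))
E
```

```text
top vent (3148, array([737.8, 172.6]), array([140.7, 175.1]), 89.2, [[649.0, 103.0], [824.0, 101.0], [826.0, 242.0], [651.0, 244.0]])
kiln (15396, array([ 700.8, -203. ]), array([300.8, 322.6]), 81.7, [[519.0, -328.0], [839.0, -375.0], [882.0, -78.0], [563.0, -31.0]])
rod (688, array([596. , 171.3]), array([124.8, 137. ]), 0.7, [[533.0, 239.0], [534.0, 102.0], [659.0, 104.0], [658.0, 241.0]]) [0.6083 0.172  0.1289]
bar (128, array([601.1, 170.1]), array([114.6, 135. ]), 1.4, [[542.0, 236.0], [545.0, 101.0], [660.0, 104.0], [657.0, 239.0]]) [0.5781 0.1691 0.079 ]
plate (1365, array([573.6, 171.6]), array([134.1, 166.2]), 89.9, [[490.0, 105.0], [657.0, 104.0], [657.0, 239.0], [491.0, 239.0]]) [0.5666 0.172  0.0651]
door 0.61 (1796, array([ 530.4, -127.2]), array([232.6,  69.9]), 41.7, [[420.0, -178.0], [467.0, -231.0], [640.0, -76.0], [594.0, -24.0]])
rod 0.89 [240.2, 193.5, 17.7, 35.6] (294, array([575. , 176.5]), array([31.7, 82.6]), 89.0, [[533.0, 161.0], [616.0, 160.0], [617.0, 192.0], [534.0, 193.0]])
rod_disc 0.92 [245.7, 188.3, 13.9, 43.1] (300, array([574.9, 173.9]), array([82.
[... 564 characters left out ...]
[542.0, 160.0], [659.0, 160.0], [659.0, 246.0], [542.0, 246.0]]) [0.5687 0.1975 0.0798]
plate (1854, array([573.7, 193.1]), array([174.7, 103.6]), 1.2, [[485.0, 243.0], [488.0, 139.0], [662.0, 143.0], [660.0, 247.0]]) [0.5713 0.1838 0.0659]
door 0.84 (1396, array([ 538.7, -135.2]), array([236.3,  69.1]), 31.6, [[420.0, -168.0], [456.0, -227.0], [657.0, -103.0], [621.0, -44.0]])
rod 0.92 [268.7, 305.1, 40.8, 20.0] (352, array([574.7, 182.1]), array([31.9, 81.9]), 87.5, [[533.0, 168.0], [615.0, 164.0], [616.0, 196.0], [535.0, 200.0]])
rod_disc 0.66 [268.4, 309.2, 37.1, 14.1] (382, array([575. , 178.8]), array([85.5, 36. ]), 0.2, [[532.0, 197.0], [532.0, 161.0], [618.0, 161.0], [618.0, 197.0]])
```

View pics/crop.png

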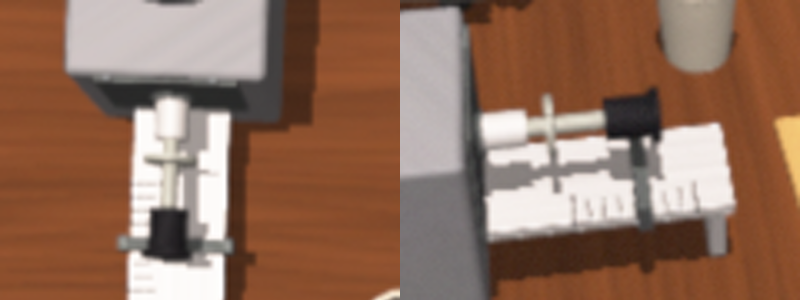

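```bash
python3 - <<'E'
from h import *
T=np.load("topP.npy");S=np.load("sceneP.npy")
for n,P in(("top",T),("scene",S)):
    q=sel(P,(.67,.95),(-.5,.05),(.235,.249)); print(n,"kiln",rect(q))
    for s in((.118,.137),(.210,.232)):
        q=sel(P,(.51,.58),s,(.073,.086)); print("bar",len(q),np.round(np.percentile(q[:,0],[5,50,95]),4) if len(q) else '', q.mean(0) if len(q) else '')
    q=sel(P,(.585,.62),(.14,.2),(.13,.145)); print("disc",len(q),np.round(np.percentile(q[:,0],[5,50,95]),4),q.mean(0))
    q=sel(P,(.525,.575),(.14,.22),(.11,.15)); print("knob",rect(q))
    q=sel(P,(.525,.575),(.14,.22),(.128,.15)); print("knobtop",q.mean(0), q[:,2].max())
# door face plane from scene
masks=None
grab_frame("scene"); o=masks_of("scene","kiln_door"); m=o[0]["region"]; q=S[m]; q=q[(q[:,2]>.06)&(q[:,2]<.215)]
rng=np.random.default_rng(0);best=None
for _ in range(500):
    a,b=q[rng.choice(len(q),2,False)][:,:2]; d=b-a; L=np.hypot(*d)
    if L<.05: continue
    nn=np.array([-d[1],d[0]])/L; e=abs((q[:,:2]-a)@nn)<.003
    if best is None or e.sum()>best.sum(): best=e
f=q[best]; c=f[:,:2].mean(0); u=np.linalg.svd(f[:,:2]-c)[2][0] if len(f)<5000 else None
print("face",len(f),len(q),c,u,np.degrees(np.arctan2(u[1],u[0])), np.percentile((f[:,:2]-c)@u,[0,1,99,100]))
f2=sel(T,(.3,.7),(-.3,0),(.226,.243)); 
E
```

```text
top kiln (11663, array([ 754.8, -210.9]), array([300.9, 212.5]), 81.7, [[628.0, -345.0], [838.0, -375.0], [882.0, -77.0], [671.0, -47.0]])
bar 8 [0.5449 0.5487 0.5525] [0.54872174 0.13494884 0.07943975]
bar 10 [0.5461 0.55   0.5537] [0.5497674  0.21363598 0.07890707]
disc 39 [0.6023 0.6048 0.6073] [0.60500368 0.17525178 0.13736306]
knob (198, array([553.6, 174.8]), array([40.2, 32.5]), 2.2, [[533.0, 190.0], [534.0, 158.0], [574.0, 159.0], [573.0, 192.0]])
knobtop [0.55068989 0.17480521 0.13326972] 0.14211997307482194
scene kiln (4775, array([ 754.5, -207.4]), array([304.2, 211.2]), 82.1, [[629.0, -344.0], [838.0, -372.0], [880.0, -71.0], [671.0, -42.0]])
bar 0  
bar 22 [0.5437 0.5468 0.5524] [0.54755737 0.21682245 0.07947367]
disc 38 [0.6009 0.6035 0.619 ] [0.60522019 0.18195311 0.13680806]
knob (252, array([553.4, 180.6]), array([27.9, 42.9]), 82.6, [[530.0, 170.0], [573.0, 164.0], [576.0, 192.0], [534.0, 197.0]])
knobtop [0.55005509 0.18223013 0.13327413] 0.1416936334110378
face 2785 3171 [ 0.5393097 -0.1205501] [0.738174   0.67461036] 42.42390009933989 [-0.12781641 -0.12347761  0.10591804  0.10975549]
```

The disc is about 56 mm behind the bar. The door is open 0.69 rad, its hinge is near (0.641, -0.070), and the kiln's yaw is -8.4°. I'll move to a pose in front of the door panel, passing above everything.

```bash
python3 -m handwheel '[[[0,0,0.033,0,0,0],[0,0,0.033,0,0,0],[0,0,0.033,0,0,0],[0,0,0.033,0,0,0],[0.0168,0.0365,0,0,0,-2.5],[0.0168,0.0365,0,0,0,-2.5],[0.0168,0.0365,0,0,0,-2.5],[0.0168,0.0365,0,0,0,-2.5],[0.0168,0.0365,0,0,0,-2.5],[0.0168,0.0365,0,0,0,-2.5],[0.0168,0.0365,0,0,0,-2.5],[0.0168,0.0365,0,0,0,-2.5],[0.0168,0.0365,0,0,0,-2.5],[0.0168,0.0365,0,0,0,-2.5],[0.0168,0.0365,0,0,0,-2.5],[0.0168,0.0365,0,0,0,-2.5],[0.0168,0.0365,0,0,0,-2.5],[0,0,0,0,0,0],[0,0,0,0,0,0]]]' 0
```

```text
time: 3.58
tool_pos: [0.4883, -0.0875, 0.3416]
tool_rot: [0.0, 0.998, -0.058, -0.0]
contact_force: [0.0, -0.7, -0.5]
gripper_width: 0.001
grasp_force: 0.0
```

```bash
python3 - <<'E'
import numpy as np
H=np.array([.641,-.070])
for th in (39,35,30,25,20,15,10,5,3,1,0):
    a=np.radians(81.65-th); u=np.array([np.cos(a),np.sin(a)]); n=np.array([u[1],-u[0]])
    r=.011*np.cos(np.radians(th))+.015*np.sin(np.radians(th))
    print(th,np.round(H-.125*u-(.03+r)*n,4))
E
```

```text
39 [ 0.5165 -0.1194]
35 [ 0.5206 -0.1282]
30 [ 0.5266 -0.1389]
25 [ 0.5336 -0.149 ]
20 [ 0.5416 -0.1584]
15 [ 0.5506 -0.1671]
10 [ 0.5604 -0.175 ]
5 [ 0.571  -0.1819]
3 [ 0.5754 -0.1843]
1 [ 0.58   -0.1866]
0 [ 0.5823 -0.1877]
```

```bash
python3 -m handwheel '[[[0,0,-0.0365,0,0,0],[0,0,-0.0365,0,0,0],[0,0,-0.0365,0,0,0],[0,0,-0.0365,0,0,0],[0.0095,-0.0107,0,0,0,0],[0.0095,-0.0107,0,0,0,0],[0.0095,-0.0107,0,0,0,0],[0.005,-0.0097,0,0,0,0],[0.005,-0.0097,0,0,0,0],[0.0075,-0.0097,0,0,0,0],[0.0075,-0.0097,0,0,0,0],[0.0094,-0.0083,0,0,0,0],[0.0094,-0.0083,0,0,0,0],[0.0053,-0.0035,0,0,0,0],[0.0053,-0.0034,0,0,0,0],[0,0,0,0,0,0]]]' 0
python3 -m handwheel '[[[0.002,-0.001,0,0,0,0],[0.002,-0.001,0,0,0,0],[0.002,-0.001,0,0,0,0],[0,0,0,0,0,0]]]'
```

```text
time: 4.92
tool_pos: [0.5717, -0.1848, 0.1959]
tool_rot: [0.0, 0.998, -0.061, 0.0]
contact_force: [-1.2, 1.0, 0.5]
gripper_width: -0.001
grasp_force: 0.0
time: 5.25
tool_pos: [0.5759, -0.1862, 0.1957]
tool_rot: [-0.0, 0.998, -0.061, -0.001]
contact_force: [-4.2, 1.8, 2.7]
gripper_width: 0.0
grasp_force: 2.5
```

In the catch zone now. I'll push on in small steps along the kiln's x axis.

```bash
python3 -m handwheel '[[[0.002,-0.0004,0,0,0,0],[0.002,-0.0004,0,0,0,0],[0.002,-0.0004,0,0,0,0],[0,0,0,0,0,0]]]'
python3 -m handwheel '[[[0.0015,-0.0003,0,0,0,0],[0.0015,-0.0003,0,0,0,0],[0,0,0,0,0,0],[0,0,0,0,0,0]]]'
```

```text
time: 5.58
tool_pos: [0.5821, -0.188, 0.1957]
tool_rot: [0.0, 0.998, -0.061, -0.001]
contact_force: [-4.3, 0.8, 1.7]
gripper_width: -0.001
grasp_force: 2.4
time: 5.92
tool_pos: [0.582, -0.188, 0.1957]
tool_rot: [-0.001, 0.998, -0.061, -0.005]
contact_force: [-16.0, 2.4, 8.1]
gripper_width: 0.001
grasp_force: 8.6
```

```bash
python3 -m handwheel '[[[0.0015,-0.0002,0,0,0,0],[0.001,-0.0002,0,0,0,0],[0,0,0,0,0,0],[0,0,0,0,0,0]]]'
python3 -m handwheel '[[[-0.008,0.001,0,0,0,0],[-0.02,0.003,0,0,0,0],[-0.03,0.004,0,0,0,0],[-0.02,0.003,0.03,0,0,0],[0,0.03,0.04,0,0,0],[0,0.04,0,0,0,0],[0,0.04,0,0,0,0],[0,0.04,0,0,0,0],[0,0.04,0,0,0,0],[0,0.04,0,0,0,0],[0,0.04,0,0,0,1],[0,0.04,0,0,0,2],[0.016,0.033,0,0,0,2.5],[0.016,0.03,0,0,0,0],[0,0,0,0,0,0],[0,0,0,0,0,0]]]' 1
python3 - <<'E'
from h import *
im,P=cloud("top"); cv2.imwrite("pics/top1.png",im)
o=masks_of("top","kiln_door")
for n in("scene",):
    im,S=cloud(n)
    o=masks_of(n,"kiln_door"); q=S[o[0]["region"]]; q=q[(q[:,2]>.06)]; print(o[0]["conf"],rect(q))
s=state();print(s["tool_pos"],s["tool_rot"],s["time"])
E
```

```text
time: 6.25
tool_pos: [0.5819, -0.188, 0.1957]
tool_rot: [-0.001, 0.998, -0.061, -0.009]
contact_force: [-27.2, 4.7, 13.4]
gripper_width: 0.004
grasp_force: 13.7
time: 7.58
tool_pos: [0.5426, 0.1917, 0.2585]
tool_rot: [-0.0, 1.0, -0.011, 0.0]
contact_force: [-0.2, 0.2, -0.1]
gripper_width: 1.0
grasp_force: 0.0
0.68 (1557, array([ 598.9, -178.7]), array([243.8,  46.6]), 81.8, [[559.0, -296.0], [605.0, -303.0], [639.0, -61.0], [593.0, -55.0]])
[0.54224513 0.18915534 0.25914441] [-8.17915410e-05  9.99910921e-01 -1.33428338e-02  3.35765724e-04] 7.7833
```

View pics/top1.png

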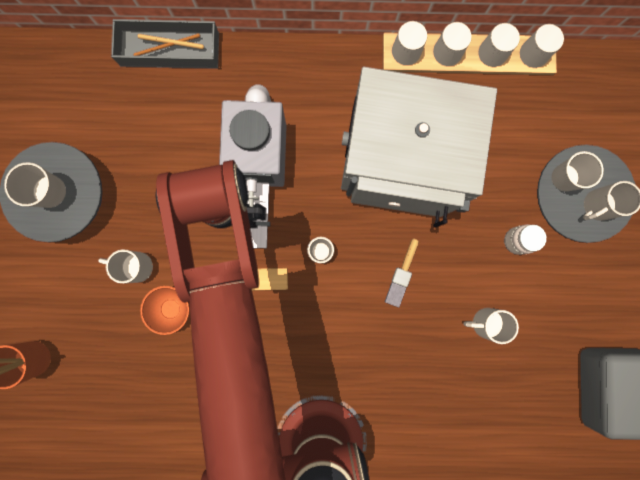

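The top view shows the door flush against the kiln, at (355–465, 190). Its edge is parallel to the kiln front, and nothing else has moved. Next is a quick wrist-camera check of the knob.

```bash
python3 - <<'E'
from h import *
im,P=cloud("wrist"); cv2.imwrite("pics/w1.png",im)
for t in("rod","rod_disc","bar_top"):
    for q in pinpoint("wrist",t)[:1]:
        c,r=map(int,np.round(q["position"])); print(t,q["conf"],c,r,np.round(P[r,c],4) if 0<=r<480 and 0<=c<640 else '')
q=sel(P,(.52,.575),(.13,.22),(.122,.15)); print("knob",rect(q) if len(q)>5 else len(q))
q=sel(P,(.577,.595),(.15,.20),(.115,.13)); print("rodshaft",rect(q) if len(q)>5 else len(q))
q=sel(P,(.59,.62),(.14,.21),(.131,.145)); print("disc",rect(q) if len(q)>5 else len(q))
for s in((.12,.137),(.214,.232)):
    q=sel(P,(.53,.57),s,(.073,.086)); print("bar",rect(q) if len(q)>5 else len(q))
E
```

```text
rod 0.85 331 204 [0.5597 0.1811 0.1354]
rod_disc 0.72 333 141 [0.6053 0.179  0.1411]
knob (1936, array([554.1, 179.4]), array([34.9, 41.8]), 89.3, [[533.0, 162.0], [575.0, 162.0], [575.0, 197.0], [533.0, 197.0]])
rodshaft (389, array([586. , 178.4]), array([11.5, 18.1]), 89.5, [[577.0, 173.0], [595.0, 173.0], [595.0, 184.0], [577.0, 184.0]])
disc (388, array([610.7, 178.3]), array([33.7, 18.1]), 89.2, [[601.0, 162.0], [620.0, 161.0], [620.0, 195.0], [602.0, 195.0]])
bar 0
bar (103, array([549. , 217.6]), array([ 6.7, 10.1]), 87.6, [[544.0, 214.0], [554.0, 214.0], [554.0, 221.0], [544.0, 221.0]])
```

View pics/w1.png

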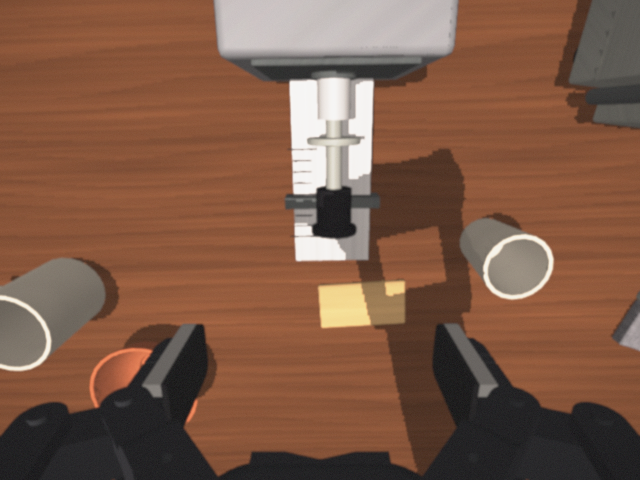

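The wrist view shows the knob at (333,212), the disc at (334,141) and the bar at (333,201). From these the knob is at (0.554, 0.178), the bar is at x=0.549 and the disc at about 0.604.

```bash
python3 -m handwheel '[[[0.0118,-0.0112,0,0,0,0.8],[0,0,-0.0322,0,0,0],[0,0,-0.0322,0,0,0],[0,0,-0.0322,0,0,0],[0,0,-0.0322,0,0,0],[0,0,-0.0322,0,0,0],[0,0,0,0,0,0],[0,0,0,0,0,0]]]' 1
python3 -m handwheel '[[[0,0,0,0,0,0],[0,0,0,0,0,0],[0,0,0,0,0,0],[0,0,0,0,0,0],[0,0,0,0,0,0],[0,0,0,0,0,0],[0,0,0,0,0,0],[0,0,0,0,0,0],[0,0,0,0,0,0],[0,0,0,0,0,0]]]' 0
```

```text
time: 8.65
tool_pos: [0.5525, 0.1782, 0.0962]
tool_rot: [0.0, 1.0, -0.006, -0.002]
contact_force: [0.3, 0.8, -0.5]
gripper_width: 1.004
grasp_force: 0.0
time: 9.48
tool_pos: [0.5551, 0.1781, 0.1002]
tool_rot: [0.001, 1.0, -0.006, 0.001]
contact_force: [-1.6, -3.1, 6.8]
gripper_width: 0.283
grasp_force: 58.5
```

```bash
python3 -m handwheel '[[[-0.005,0,0,0,0,0],[-0.005,0,0,0,0,0],[-0.005,0,0,0,0,0],[-0.005,0.0003,0,0,0,0],[-0.005,0,0,0,0,0],[-0.005,0,0,0,0,0],[-0.005,0,0,0,0,0],[-0.005,0.0004,0,0,0,0],[-0.005,0,0,0,0,0],[-0.005,0,0,0,0,0],[-0.005,0,0,0,0,0],[0,0,0,0,0,0],[0,0,0,0,0,0],[0,0,0,0,0,0]]]' 0
python3 - <<'E'
from h import *
print(np.round(state()["tool_pos"],4))
for n in("top","scene","wrist"):
    im,P=cloud(n); cv2.imwrite(f"pics/{n}2.png",im)
    q=sel(P,(.535,.58),(.14,.21),(.130,.145)); print(n,"disc",len(q),np.round(np.percentile(q[:,0],[5,50,95]),4) if len(q) else '')
    for s in((.118,.139),(.212,.232)):
        q=sel(P,(.53,.57),s,(.074,.084)); print("bar",len(q),np.round(np.percentile(q[:,0],[5,50,95]),4) if len(q) else '')
    for t in("rod_disc","bar_top","rod"): print(t,[(round(o["conf"],2),np.round(o["position"],1)) for o in pinpoint(n,t)[:1]])
a=cv2.resize(cv2.imread("pics/scene2.png")[280:370,240:350],(440,360),interpolation=2)
b=cv2.resize(cv2.imread("pics/wrist2.png"),(360,270)); b=cv2.copyMakeBorder(b,0,90,0,0,0)
cv2.imwrite("pics/c2.png",np.hstack([a,b]))
E
```

```text
time: 10.65
tool_pos: [0.5028, 0.1789, 0.1002]
tool_rot: [0.0, 1.0, -0.006, 0.005]
contact_force: [9.1, -2.6, 0.3]
gripper_width: 0.279
grasp_force: 58.5
[0.5028 0.1789 0.1002]
top disc 0 
bar 12 [0.5452 0.5485 0.5525]
bar 0 
rod_disc []
bar_top [(0.49, array([169.8, 311.2]))]
rod []
scene disc 30 [0.549  0.5512 0.5534]
bar 0 
bar 21 [0.5441 0.5482 0.5525]
rod_disc [(0.69, array([299.4, 314.4]))]
bar_top [(0.71, array([303.6, 328.3]))]
rod [(0.84, array([323.7, 312.8]))]
wrist disc 1857 [0.5501 0.553  0.5547]
bar 81 [0.5433 0.5483 0.5527]
bar 438 [0.5447 0.5494 0.5538]
rod_disc []
bar_top []
rod [(0.83, array([319.9, 322.6]))]
```

View pics/c2.png

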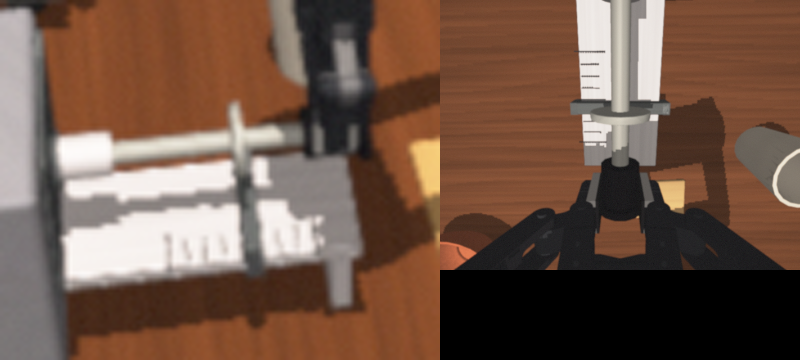

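The crops show the disc almost over the bar, about 3 mm short according to all three measures. I'll pull that much further and check again.

```bash
python3 -m handwheel '[[[-0.0017,0,0,0,0,0],[-0.0017,0,0,0,0,0],[0,0,0,0,0,0],[0,0,0,0,0,0],[0,0,0,0,0,0],[0,0,0,0,0,0],[0,0,0,0,0,0],[0,0,0,0,0,0],[0,0,0,0,0,0],[0,0,0,0,0,0]]]' 0
python3 - <<'E'
from h import *
for n in("scene","wrist"):
    im,P=cloud(n)
    q=sel(P,(.535,.58),(.14,.21),(.130,.145)); print(n,"disc",len(q),np.round(np.percentile(q[:,0],[5,50,95]),4))
    q=sel(P,(.53,.57),(.212,.232),(.074,.084)); print("bar",len(q),np.round(np.percentile(q[:,0],[5,50,95]),4))
    if n=="scene":
        o=masks_of(n,"kiln_door"); q=P[o[0]["region"]]; q=q[(q[:,2]>.06)]; print(o[0]["conf"],rect(q))
E
```

```text
time: 12.08
tool_pos: [0.4996, 0.1789, 0.1002]
tool_rot: [0.0, 1.0, -0.006, 0.005]
contact_force: [9.7, -2.2, 0.4]
gripper_width: 0.282
grasp_force: 58.7
scene disc 34 [0.5456 0.5478 0.55  ]
bar 20 [0.544  0.5484 0.5514]Traceback (most recent call last):
  File "<stdin>", line 7, in <module>
IndexError: list index out of range
```

The disc is at x=0.5478 and the bar at 0.5484, the grip is firm at 58.7 N, and the door hasn't been touched since it latched.

```bash
python3 -c "
from plant import *
print(job_done())"
```

```text
the job is handed in; nothing more can be done
None
```

I pushed the kiln door shut (in line with the kiln front when checked) and pulled the vent rod out until its disc measured within 1 mm of the cross bar. I handed the job in at about 12 s, still gripping the knob; no verdict came back.

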